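Free-movement check of a bench valve

TASK

Check that the valve with the wide round mushroom head moves freely: with the fingertips gently press its head all the way down, keep it down for a full second, then let it spring back up. After that, push the status lever beside the nest block all the way over, away from the robot, to mark the valve as checked. Do not lift any valve or knock one out of its nest, and do not touch the other valves or the other loose things.

Things in the scene. Friction and masses are not known exactly. Their poses are not given: they have to be found in the camera images.
- nest_block: fixed grey plastic block, 220 x 310 x 22 mm, origin at the centre of its underside. It has six round nests, 63 mm across and 12 mm deep (nest floor 10 mm over the bench), in a 2 x 3 grid at x = -50, +50 mm and y = -100, 0, +100 mm of the block's frame. The four valves, the jar and the spacer stand in them, in any order
- wide_valve: metal valve body standing loose and upright in one of the six nests, about 500 g, round, foot 60 mm across and 20 mm high, narrower above; 42 mm high to its neck, where a spring plunger with a 12 mm stem comes out upward. Origin at the centre of its underside, z up. Its plunger ends in a flat round mushroom head, 48 mm across. Plunger top 68 mm above the origin when up
- pin_valve: metal valve body standing loose and upright in one of the six nests, about 500 g, round, foot 60 mm across and 20 mm high, narrower above; 42 mm high to its neck, where a spring plunger with a 12 mm stem comes out upward. Origin at the centre of its underside, z up. Its plunger ends in a thin round pin end, 12 mm across (no head). Plunger top 68 mm above the origin when up
- square_valve: metal valve body standing loose and upright in one of the six nests, about 500 g, round, foot 60 mm across and 20 mm high, narrower above; 42 mm high to its neck, where a spring plunger with a 12 mm stem comes out upward. Origin at the centre of its underside, z up. Its plunger ends in a square head, 26 x 26 mm. Plunger top 68 mm above the origin when up
- bar_valve: metal valve body standing loose and upright in one of the six nests, about 500 g, round, foot 60 mm across and 20 mm high, narrower above; 42 mm high to its neck, where a spring plunger with a 12 mm stem comes out upward. Origin at the centre of its underside, z up. Its plunger ends in a narrow bar head, 12 x 46 mm, long along the valve's y. Plunger top 68 mm above the origin when up
- wide_valve_plunger (a joint): plunger of the wide-headed valve: 0 m up (sprung), 0.010 m fully down. The spring pushes with 2 N when up and 6 N when fully down
- wide_valve_top (a point): centre of the top face of the wide (48 mm) mushroom head, 78 mm over the bench when up; it goes down with the plunger
- pin_valve_plunger (a joint): plunger of the pin-headed valve: 0 m up, 0.010 m fully down, same spring as the others
- square_valve_plunger (a joint): plunger of the square-headed valve: 0 m up, 0.010 m fully down, same spring as the others
- bar_valve_plunger (a joint): plunger of the bar-headed valve: 0 m up, 0.010 m fully down, same spring as the others
- status_lever_base: status lever's fixed grey block, 70 x 50 x 25 mm, to the right of the nest block; origin at the centre of its underside. The lever's level pivot axis is its y axis, 22 mm above the origin. The block's +x axis points roughly away from the robot, and the lever swings toward it
- status_lever (a joint): status lever: 0 rad leans 0.5 rad from vertical toward the block's -x (toward the robot), 1.0 rad leans 0.5 rad toward +x (away from the robot), at its stop. It stays where it is left; pushing it takes about 1 N at the ball
- status_lever_tip (a point): centre of the black ball, 26 mm across, at the end of the lever's 10 mm steel rod, 80 mm from the pivot; moves with the lever
- sealant_jar: small closed jar, 56 mm across, 55 mm high, standing in a nest; a bystander. Origin at its underside
- spacer: steel ring, 58 mm across, 30 mm high, standing in a nest; a bystander. Origin at its underside
- tape_roll: roll of tape lying flat, 110 mm across, 25 mm high; a bystander. Origin at its underside
- sachet_box: blue box, 50 x 70 x 35 mm; a bystander. Origin at its underside
- screwdriver: screwdriver lying on the bench, about 200 mm long, 26 mm thick; a bystander. Origin at its underside
- cleaner_can: can, 60 mm across, 120 mm high; a bystander. Origin at its underside
- pliers: pliers with red handles lying on the bench, 155 x 50 x 10 mm; a bystander. Origin at its underside
Mind the look-alikes: they are no part of the job. What is shaped like the wide_valve but orange is not meant.

How it is judged:
By the outcome, as a careful person would: the job done as asked, in the order asked, and still so for the second after the job is handed in, with the robot touching nothing.
It also fails if it takes over 48 s, if anything falls off the work surface, if the arm or the gripper's body presses on something with over 40 N, if the wrist force passes 120 N, or if a joint passes its speed limit or range.

ROBOT

A 7-joint arm with a two-finger parallel gripper is mounted at the origin on the work surface. World frame = base frame: x ahead of the robot, y to its left, z up, the work surface at z = 0. Lengths are in m, angles in rad, forces in N, time in s.
With the tool pointing down it reaches from about 0.425 to 0.95 m from the base axis. Payload 4.7 kg.
Tool frame: the origin (TCP) lies between the finger pads; the fingertips stand 25 mm ahead of it and the grasp point (between the pads) lies 6 mm ahead of it; z points along the fingers, y is the line along which they close (so a half turn about z gives the same grasp; the last joint's range is limited). The gripper opens to 85 mm and grips with 20 to 120 N. Pads are 22 mm wide; open, the fingers measure 114 mm over their backs; the gripper's body (76 mm by 85 mm) begins 54 mm behind the grasp point. The pads swing forward as they close: fully open they stand 13 mm farther back than shut.
Start: joints at [1.23, 0.469, -0.049, 1.532, 0.024, 1.141, -0.082], TCP at [0.207, -0.642, 0.256] pointing down, gripper open.
Joint ranges: [-2.59, 2.59], [-0.33, 1.99], [-1.39, 1.29], [0.1, 2.45], [-1.04, 4.18], [0.21, 1.99], [-2.66, 2.66]. Speed limits (rad/s): [2.57, 2.57, 3.14, 3.14, 3.14, 3.14, 3.14].

INTERFACE

Orientations are given as a 3x3 rotation matrix whose columns are the frame's x, y, z axes.
In Python, from rig import * gives the robot as it stands. Calls block until the motion is done:
- movep(position, orientation): joint-space move of the TCP to a pose.
- move_l(position, attitude=None, feed=0.15, until_force=None): straight line of the TCP; attitude=None keeps the orientation; feed is the mean speed in m/s. With until_force (N) it stops when the force on the tool has changed by that much, and returns True; else False.
- move_joints(angles): joint-space move.
- command_gripper(opening, newtons=None): finger opening in m; newtons is the grip in N (None keeps the last); returns when the fingers have stopped.
- sleep(seconds).
- inverse_kinematics(position, orientation): joint angles nearest the present ones, or None.
- sense(): the state.
- camera(name): name is "side" or "top" or "wrist"; returns (picture, depth): 400x640x3 uint8, red, green, blue; 400x640 float32, m along the optical axis (not along the pixel's ray), 0 where there is no reading.
- camera_params(name): a dict with "K" (3x3 intrinsics, pixels), "position" and "rotation" of the camera in the world; the wrist camera has in their place "tool_from_camera" (4x4, takes a point from camera to tool coordinates, whose origin is the TCP and whose axes are the flange's). Camera axes: x right, y down, z forward; pixel columns grow to the right and rows downward; lengths in m; the calibration is good to about 2 mm. A picture is of the moment at which its call begins: read the wrist's pose just before it. camera_params takes no time and is no camera call.
A pose or a line that the arm cannot do raises Unreachable and nothing moves.
- finish_job(): hands the job in; it is judged then, once.
The state is a dict: "time_s": time; "joint_pos": joint angles; "qd": joint speeds; "joint_efforts": joint torques, N m; "position": TCP position; "tcp_rot": TCP orientation; "wrist_force": force on the tool from outside, world axes, zero at the start; "ft_torque": the same for the moment, N m; "finger_gap": finger opening in m; "gripper_force": force on a finger pad.
Only numpy, scipy, OpenCV 4.12 (cv2) and the standard library are available. Lean on these libraries where they do the work, as an engineer would, in place of code of your own. Each camera call takes 0.05 s, during which the arm holds its last target. There are 200 camera calls.

## Working session

There is one attempt and no reset: what is moved stays moved. The work goes in short steps, each a Python script; the robot and the scene stay as the last script left them, time stands still between calls to the robot, and variables do not carry over. Pictures are saved under pics/ and viewed, at most 10 in all, crops included, and the job is handed in when it is done.

```bash
mkdir -p pics; cat > h.py <<'E'
from rig import *
import numpy as np, cv2
def save(n,im): cv2.imwrite(f'pics/{n}.png',cv2.cvtColor(im,cv2.COLOR_RGB2BGR))
def px2w(p,d,u,v):
    K=np.array(p["K"]);c=np.array([(u-K[0,2])/K[0,0],(v-K[1,2])/K[1,1],1])*d
    return np.array(p["rotation"])@c+np.array(p["position"])
E
python3 - <<'E'
from h import *
for n in("top","side"):
    im,d=camera(n);save(n,im);np.savez(f'{n}.npz',im=im,d=d)
    p=camera_params(n);print(n,p)
print(sense()["time_s"])
E
```

```text
top {'K': array([[384.8589246 ,   0.        , 319.66075908],
       [  0.        , 384.8589246 , 195.49301562],
       [  0.        ,   0.        ,   1.        ]]), 'position': array([0.29934297, 0.02575395, 1.2451104 ]), 'rotation': array([[ 2.91318013e-03, -9.87781012e-01,  1.55821004e-01],
       [-9.99857186e-01, -2.83228246e-04,  1.68975718e-02],
       [-1.66469676e-02, -1.55847976e-01, -9.87640768e-01]])}
side {'K': array([[463.00415869,   0.        , 318.15420357],
       [  0.        , 463.00415869, 190.99032147],
       [  0.        ,   0.        ,   1.        ]]), 'position': array([0.39696154, 0.95783351, 1.05015885]), 'rotation': array([[-0.99446601, -0.0812714 ,  0.0665756 ],
       [-0.10464123,  0.70979804, -0.69658952],
       [ 0.00935757, -0.69970115, -0.71437437]])}
0.1
```

View pics/top.png

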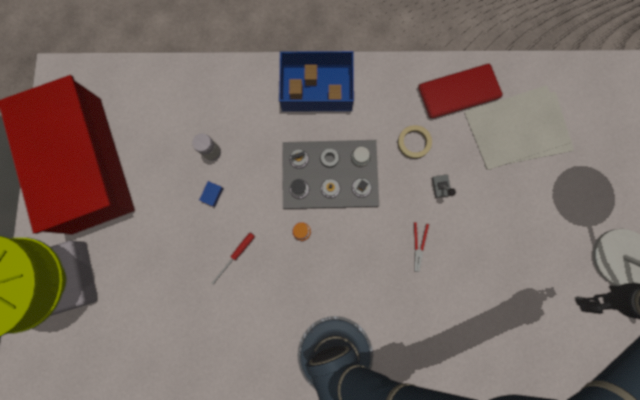

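View pics/side.png

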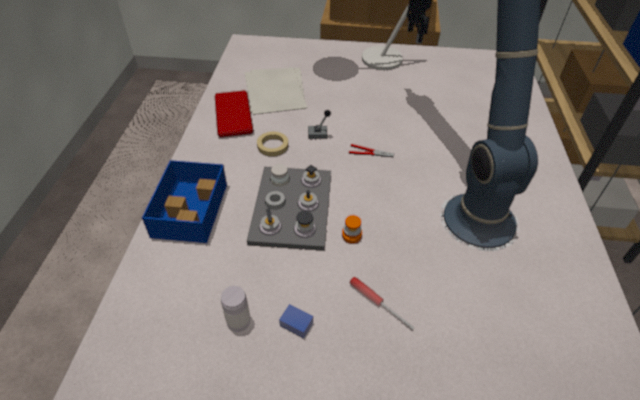

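Candidates in the top image are (299,188), a dark round head in the nest block; (361,155), a white round thing that is probably the jar; and (301,231), the orange look-alike outside the block. I expect (299,188) is the valve. I'll confirm with crops.

```bash
python3 - <<'E'
from h import *
t=np.load('top.npz');s=np.load('side.npz')
a=cv2.resize(t['im'][130:250,270:470],None,fx=4,fy=4,interpolation=cv2.INTER_CUBIC)
b=cv2.resize(s['im'][95:255,240:400],None,fx=3.6,fy=3.6,interpolation=cv2.INTER_CUBIC)
save('ct',a);save('cs',b)
p=camera_params("top")
for u,v in[(299,188),(361,155),(331,188),(299,158),(362,187),(451,191),(330,170),(441,187)]:
    print(u,v,px2w(p,np.median(t['d'][v-1:v+2,u-1:u+2]),u,v).round(4))
# all points of height 65..90mm near valve
K=p['K'];v,u=np.mgrid[0:400,0:640];d=t['d']
P=np.stack([(u-K[0,2])/K[0,0]*d,(v-K[1,2])/K[1,1]*d,d],-1)@np.array(p['rotation']).T+p['position']
w=P[178:198,288:312].reshape(-1,3);w=w[(w[:,2]>.07)&(w[:,2]<.09)]
print('wide',len(w),w.mean(0),(w.min(0)+w.max(0))/2,np.ptp(w,0))
w=P[170:205,425:465];m=(w[...,2]>.05)
print('lever',w[m].round(3).tolist()[:40])
blk=P[170:205,425:465];m=(blk[...,2]>.018)&(blk[...,2]<.032);q=blk[m]
print(cv2.minAreaRect(q[:,:2].astype(np.float32)),q.mean(0))
m=(P[...,2]>.015)&(P[...,2]<.03)&(abs(P[...,1]-.02)<.2);m[:135]=0;m[212:]=0;q=P[m]
print(cv2.minAreaRect(q[:,:2].astype(np.float32)))
E
```

```text
299 188 [0.507  0.1096 0.0769]
361 155 [ 0.6145 -0.0839  0.066 ]
331 188 [0.5112 0.0106 0.0537]
299 158 [0.6081 0.1123 0.0541]
362 187 [ 0.5099 -0.0844  0.0782]
451 191 [ 0.4925 -0.3464  0.1074]
330 170 [0.5759 0.0133 0.0234]
441 187 [ 0.5178 -0.3392  0.0346]
wide 183 [0.51279659 0.113172   0.07824033] [0.51335245 0.11276181 0.07668436] [0.04450014 0.04375267 0.01247279]
lever [[0.518, -0.347, 0.052], [0.514, -0.342, 0.056], [0.514, -0.346, 0.054], [0.513, -0.346, 0.063], [0.512, -0.348, 0.066], [0.51, -0.341, 0.058], [0.51, -0.344, 0.058], [0.509, -0.345, 0.067], [0.507, -0.345, 0.077], [0.508, -0.349, 0.074], [0.503, -0.343, 0.101], [0.503, -0.346, 0.099], [0.503, -0.349, 0.102], [0.503, -0.352, 0.101], [0.502, -0.354, 0.103], [0.507, -0.344, 0.06], [0.506, -0.345, 0.067], [0.504, -0.344, 0.078], [0.5, -0.34, 0.1], [0.5, -0.343, 0.1], [0.499, -0.344, 0.107], [0.499, -0.347, 0.106], [0.499, -0.351, 0.104], [0.499, -0.353, 0.106], [0.499, -0.356, 0.106], [0.503, -0.345, 0.066], [0.497, -0.338, 0.097], [0.497, -0.34, 0.1], [0.496, -0.341, 0.106], [0.496, -0.344, 0.105], [0.495, -0.346, 0.109], [0.496, -0.35, 0.107], [0.495, -0.352, 0.108], [0.496, -0.356, 0.104], [0.496, -0.359, 0.107], [0.494, -0.338, 0.098], [0.494, -0.34, 0.1], [0.493, -0.341, 0.105], [0.493, -0.344, 0.106], [0.492, -0.346, 0.109]]
((0.5255376100540161, -0.344786137342453), (0.07059769332408905, 0.05101647600531578), 7.3661627769470215) [ 0.52710935 -0.34069695  0.02592061]
((0.5660663843154907, 0.01495330035686493), (0.2215520143508911, 0.3107255697250366), 1.335706353187561)
```

View pics/ct.png

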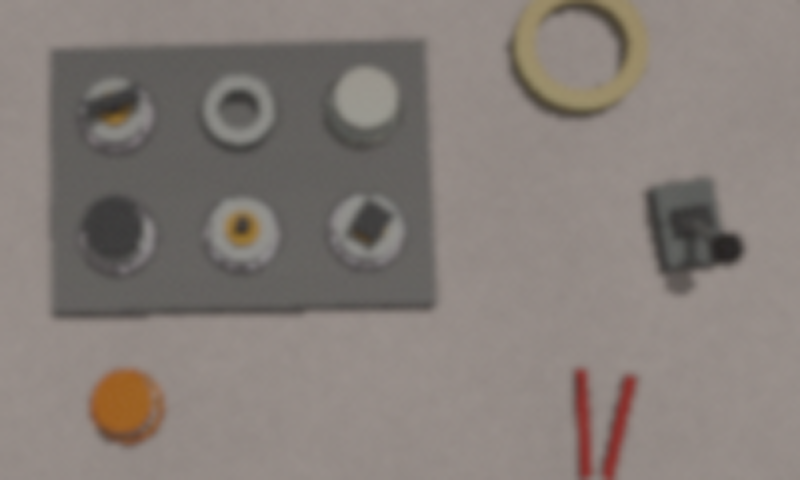

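View pics/cs.png

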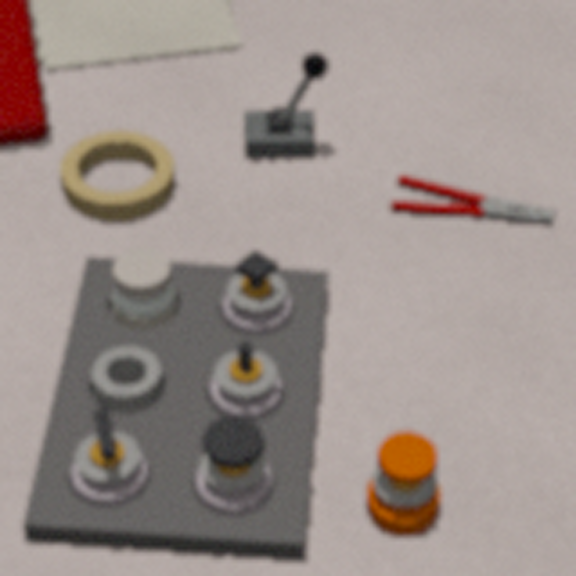

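The crops confirm it. The dark wide round head is at top crop (112,228), side crop (234,440). The others are bar (115,105), pin (240,228), square (370,222), jar (365,100), and the orange look-alike (127,400), which is off the block. The head measures about 45 mm across at z 0.078 and matches the nest position at (0.513, 0.113). The lever ball is at top crop (725,247) and leans toward the robot.

```bash
python3 - <<'E'
from h import *
R=np.array([[1,0,0],[0,-1,0],[0,0,-1.]])
command_gripper(0.0)
x,y=0.513,0.1133
s=sense();print(s["tcp_rot"].round(2).tolist() if hasattr(s["tcp_rot"],'round') else s["tcp_rot"], s["finger_gap"])
movep([x,y,.20],R); move_l([x,y,.115],feed=.1)
f0=np.array(sense()["wrist_force"])
hit=move_l([x,y,.088],feed=.02,until_force=11)
for i in range(3):
    s=sense();print(hit,s["time_s"],s["position"],np.array(s["wrist_force"])-f0); sleep(.1)
E
```

```text
[[0.95, 0.31, 0.0], [0.31, -0.95, -0.0], [0.0, 0.0, -1.0]] 0.0003555987188143437
True 5.775 [0.51306667 0.11330383 0.09310416] [-0.77492718 -1.27762128  5.08720757]
True 5.875 [0.51308596 0.11331913 0.09311856] [-1.00113118  0.81176689  5.0787644 ]
True 5.975 [0.51307766 0.11329989 0.09308279] [-1.83281854 -0.66231193  4.29801001]
```

```bash
python3 - <<'E'
from h import *
x,y=0.513,0.1133
def show(n):
    F=[]
    for i in range(5): s=sense();F.append(s["wrist_force"]);sleep(.03)
    print(n,round(s["time_s"],2),s["position"],np.mean(F,0).round(2)); return np.mean(F,0)[2]
a=show('now')
for z in(.0925,.0918,.0911,.0904):
    move_l([x,y,z],feed=.01)
    f=show(z)
    if f>13: break
im,d=camera("side");save('press',cv2.resize(im[180:260,240:360],None,fx=5,fy=5,interpolation=cv2.INTER_CUBIC))
E
```

```text
now 6.21 [0.5130794  0.11329561 0.09310094] [-1.37 -0.68  6.34]
0.0925 6.62 [0.5131324  0.11333586 0.09307292] [-1.95 -0.97  8.3 ]
0.0918 7.04 [0.51318107 0.11339786 0.09297299] [-3.28 -1.65 13.19]
```

View pics/press.png

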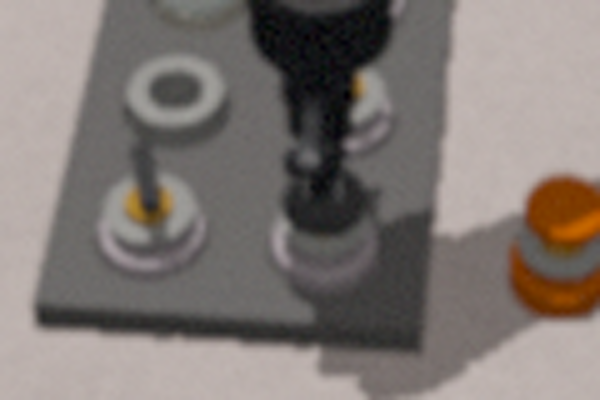

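The fingertips (about 320,190) are on the wide head. The tool stays at 0.093 while the force climbs to 13 N, so the plunger is at its stop. I'll hold, release, check, then push the lever.

```bash
python3 - <<'E'
from h import *
x,y=0.513,0.1133
sleep(1.3); s=sense();print(s["time_s"],s["position"],s["wrist_force"])
move_l([x,y,.115],feed=.03); move_l([x,y,.2],feed=.15)
c=np.deg2rad(7.4);ax=np.array([np.cos(c),np.sin(c),0]);ay=np.array([np.sin(c),-np.cos(c),0])
R=np.c_[ax,ay,[0,0,-1.]]
piv=np.array([.5255,-.3448,0])
P=lambda a,z:piv+a*ax+[0,0,z]
movep(P(-.095,.2),R)
im,d=camera("top");save('mid',cv2.resize(im[130:250,270:470],None,fx=4,fy=4,interpolation=cv2.INTER_CUBIC))
v,u=np.mgrid[178:198,288:312];p=camera_params("top")
w=np.array([px2w(p,d[b,a],a,b) for a,b in zip(u.ravel(),v.ravel())]);w=w[(w[:,2]>.06)&(w[:,2]<.09)];print('head z',np.median(w,0))
move_l(P(-.095,.107),feed=.12)
f0=np.array(sense()["wrist_force"])
hit=move_l(P(.024,.107),feed=.05,until_force=9)
s=sense();print(hit,s["time_s"],(np.array(s["position"])-piv)@ax,np.array(s["wrist_force"])-f0)
E
```

```text
8.425 [0.51318552 0.11337876 0.09296998] [-3.85123477 -1.82953619 13.41562559]
head z [0.5128206  0.1126621  0.07842052]
True 14.7833 0.014622771487258825 [-1.12010245  0.95257846  0.24829785]
```

The head is back up at z 0.078. The lever push stopped at 14.6 mm, against 14.4 mm predicted for the end stop. I'll push slightly more to confirm the stop, then retreat and look.

```bash
python3 - <<'E'
from h import *
c=np.deg2rad(7.4);ax=np.array([np.cos(c),np.sin(c),0]);piv=np.array([.5255,-.3448,0])
P=lambda a,z:piv+a*ax+[0,0,z]
for a in(.0155,.0165,.0175,.019):
    move_l(P(a,.107),feed=.01)
    F=[]
    for i in range(5): s=sense();F.append(s["wrist_force"]);sleep(.03)
    f=np.mean(F,0)@ax;print(a,(np.array(s["position"])-piv)@ax,f.round(2))
    if f<-10: break
move_l(P(-.06,.107),feed=.08); move_l(P(-.09,.25),feed=.15)
im,d=camera("top");save('end',cv2.resize(im[130:250,270:470],None,fx=4,fy=4,interpolation=cv2.INTER_CUBIC))
p=camera_params("top");K=p['K'];v,u=np.mgrid[0:400,0:640]
Q=np.stack([(u-K[0,2])/K[0,0]*d,(v-K[1,2])/K[1,1]*d,d],-1)@np.array(p['rotation']).T+p['position']
w=Q[160:205,425:465].reshape(-1,3);w=w[(w[:,2]>.085)&(w[:,2]<.12)]
print('ball along',((w-piv)@ax).min(),((w-piv)@ax).max(),np.median(w,0),sense()["time_s"])
E
```

```text
0.0155 0.01482829831571805 -2.61
0.0165 0.015001545353461005 -4.72
0.0175 0.015115629108667235 -6.99
0.019 0.01533451943384233 -10.19
ball along 0.02588641544704297 0.04969477125777068 [ 0.56107959 -0.33709653  0.10285728] 18.95
```

View pics/end.png

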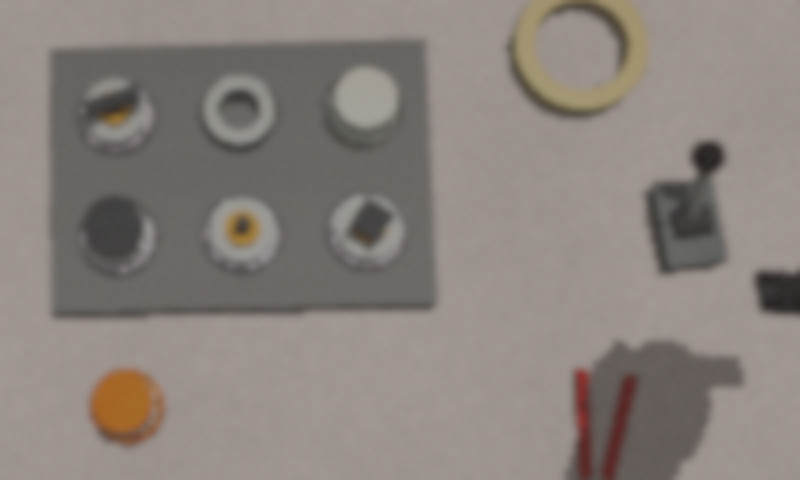

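The lever ball, at crop (708,157), is now over on the far side, with its centre about 38 mm past the pivot, which is its stop. All the valves are in their nests, the wide head (112,228) is up, and the robot is clear.

```bash
python3 -c "
from rig import *
print(finish_job())"
```

```text
the job is handed in; nothing more can be done
None
```

I pressed the wide mushroom-head valve fully down, held it there for over a second and let it spring back up, then pushed the status lever to its far stop; in the last picture nothing else had moved, and I handed the job in at about 19 s of the 48 s allowed.

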